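# Clamp the needle gauge in the quick-release vise

### The job

Clamp the wooden needle gauge in the little quick-release vise so that its holes can be reamed: squeeze the release lever against its post, slide the jaw gently up to the gauge without ramming it (under 20 N), and let the lever spring fully back so that it locks. Then turn the crank clockwise until the gauge is held flat and square between the jaws at about 45 N (at least 25, never over 70), let go, and leave the things round the vise where they are.

Things in the scene. Friction and masses are not known exactly. Their poses are not given: they have to be found in the camera images.
- vise: Bed of a grey steel vise bolted to the counter, 88 x 210 mm; origin on the counter, below the bed's middle; bed surface 30 mm high. Jaws act along its y: rear jaw at +y, 28 mm high over the bed, its face 55 to 65 mm from the origin (differs each time, not reported: feel for it); carriage, lever and crank lie toward -y. Teeth 6 mm apart in the bed's groove lock the carriage.
- jaw_pad: Steel plate 76 mm wide (x), 26 mm high, on the moving jaw, facing the gauge; origin in the middle of its front face, axes as the vise (y points at the rear jaw). Spring-backed: gives way 1 mm for each 10 N, stops at 9 mm. The carriage that bears it has 75 mm of travel along y, with about 2 N of friction once unlocked.
- lever (a joint): Release lever: 0 = sprung fully back (leaning toward the jaw), 0.15 rad = squeezed home, upright, carriage free. Below 0.03 the carriage is locked; if it stays at 0.08 or more when let go, the pawl stands on a tooth: move the carriage a few mm away from the gauge (or let the screw push it back) and it drops. Squeezing takes 4 to 8 N at squeeze_point.
- squeeze_point (a point): On the carriage, 102 mm high, midway between fixed post (crank side: outer face 18 mm toward -y, 28 mm wide in x) and lever (jaw side, 26 mm wide: outer face 21 mm toward +y when upright, 35 mm at its top at rest); both are 121 mm high. Fingers closing along y from above squeeze them; 70 mm of opening, centred 5 mm to +y, passes over both; free beside them down to 80 mm height. Axes as the vise.
- crank_axis (a point): Point on the crank's axis, level with the middle of the crank grip, 65 mm high; moves with the carriage, 96 mm toward -y of squeeze_point; axes as the vise. The crank turns about its y. Clockwise seen from the crank's end (over the top toward the vise's +x, then down) tightens.
- grip_middle (a point): Middle of the crank's wooden grip, a free-spinning rod 16 mm thick, 48 mm long along y, 28 mm off the axis; at the top at the start. A turn advances the jaw 16 mm on the carriage, 20 mm in all, too little to reach the gauge from the start. Turning takes about 7 N at the grip, plus 0.09 N per newton of clamping; once the gauge touches both jaws, each radian adds 25 N. It does not run back.
- needle_gauge: Wooden needle gauge, a flat ruler-like strip with a row of holes, 150 mm long (its y), 32 mm wide (its x), 9 mm thick, lying loose on the bed across the vise (its y roughly along the vise's x); origin in the middle of its underside. Its long edges go against the jaws.
- thread_spool: Bystander: blue thread spool, 31 mm across, 52 mm high, standing; origin under it.
- marker_tin: Bystander: flat round teal tin, 64 mm across, 25 mm high; origin under it.
- small_carton: Bystander: upright purple carton, 34 x 50 x 70 mm; origin under it.
Not all that is in view belongs to the job. Of the things like the needle_gauge, leave any that is green; of the rest the smaller one is meant.

How it is judged:
By the outcome, as a careful person would: the job done as asked, in the order asked, and still so for the second after the job is handed in, with the robot touching nothing.
It also fails if it takes over 70 s, if anything falls off the work surface, if the arm or the gripper's body presses on something with over 40 N, if the wrist force passes 120 N, or if a joint passes its speed limit or range.

### The arm

A 6-joint arm with a two-finger parallel gripper is mounted at the origin on a cart in front of the work surface, level with it; the furniture and walls round the work are solid. World frame = base frame: x ahead of the robot, y to its left, z up, the work surface at z = 0. Lengths are in m, angles in rad, forces in N, time in s.
With the tool pointing down it reaches from about 0.225 to 0.875 m from the base axis. Payload 3.4 kg.
Tool frame: the origin (TCP) lies between the finger pads; the fingertips stand arm.nose_length ahead of it and the grasp point (between the pads) lies 2 mm behind it (arm.nose_length is the distance from the TCP to the fingertips, in m); z points along the fingers, y is the line along which they close (so a half turn about z gives the same grasp; the last joint's range is limited). The gripper opens to 85 mm and grips with 20 to 120 N. Pads are 22 mm wide; open, the fingers measure 114 mm over their backs; the gripper's body (76 mm by 85 mm) begins 54 mm behind the grasp point. The pads swing forward as they close: fully open they stand 13 mm farther back than shut.
Start: joints at [-1.277, 0.276, 1.505, -0, 1.361, -0.121], TCP at [0.232, -0.526, 0.248] pointing down, gripper open.
Joint ranges: [-2.89, 2.89], [-0.75, 2.08], [0.22, 2.7], [-1.18, 4.32], [0.11, 2.71], [-2.7, 2.7]. Speed limits (rad/s): [2.57, 2.57, 3.14, 3.14, 3.14, 3.14].

### API

Orientations are given as a unit quaternion [w, x, y, z].
In Python, from bench import arm gives the robot as it stands. The module is installed in compiled form; this text tells all that it offers. Calls block until the motion is done:
- arm.reach(position, orientation): joint-space move of the TCP to a pose.
- arm.move_straight(position, rate=0.15, rotation=None): straight line of the TCP; rotation=None keeps the orientation; rate is the mean speed in m/s.
- arm.move_j(angles): joint-space move.
- arm.set_gripper(opening, newtons=None): finger opening in m; newtons is the grip in N (None keeps the last); returns when the fingers have stopped.
- arm.sleep(seconds).
- arm.ik(position, orientation): joint angles nearest the present ones, or None.
- arm.sense(): the state.
- arm.read_camera(name): name is "scene" or "side" or "wrist"; returns the picture (420x560x3 uint8, red, green, blue); there is no depth.
- arm.calibration(name): a dict with "fx", "fy", "cx", "cy" (pixels), "dist_coeffs" ([k1, k2, p1, p2, k3] as OpenCV has them; the pictures are not rectified), "pose" (4x4, takes a point from camera to world coordinates); the wrist camera has in their place "mount" (4x4, takes a point from camera to tool coordinates, whose origin is the TCP and whose axes are the flange's). Camera axes: x right, y down, z forward; pixel columns grow to the right and rows downward; lengths in m; the calibration is good to about 2 mm. A picture is of the moment at which its call begins: read the wrist's pose just before it. calibration takes no time and is no camera call.
A pose or a line that the arm cannot do raises arm.PlanningError and nothing moves.
- arm.close_job(): hands the job in; it is judged then, once.
The state is a dict: "time_s": time; "joints": joint angles; "qvel": joint speeds; "effort": joint torques, N m; "tool_pos": TCP position; "tool_rot": TCP orientation; "ft_force": force on the tool from outside, world axes, zero at the start; "torque": the same for the moment, N m; "width": finger opening in m; "grip_force": force on a finger pad.
Only numpy, scipy, OpenCV 4.12 (cv2) and the standard library are available. Lean on these libraries where they do the work, as an engineer would, in place of code of your own. Each camera call takes 0.05 s, during which the arm holds its last target. There are 200 camera calls.

## Working session

There is one attempt and no reset: what is moved stays moved. The work goes in short steps, each a Python script; the robot and the scene stay as the last script left them, time stands still between calls to the robot, and variables do not carry over. Pictures are saved under pics/ and viewed, at most 10 in all, crops included, and the job is handed in when it is done.

```bash
mkdir -p pics; python3 - <<'E'
from bench import arm
import cv2,numpy as np
for n in("scene","side"):
    cv2.imwrite(f"pics/{n}0.png",arm.read_camera(n)[:,:,::-1])
    c=arm.calibration(n);print(n,c)
print(arm.calibration("wrist"),arm.nose_length,arm.sense())
E
```

```text
scene {'fx': 509.65786789757937, 'fy': 509.65786789757937, 'cx': 277.29716490496264, 'cy': 208.66944931926648, 'dist_coeffs': array([0.03722108, 0.        , 0.        , 0.        , 0.        ]), 'pose': array([[-0.70759281, -0.47430726,  0.52377957,  0.0786662 ],
       [-0.70653632,  0.48633913, -0.51408237,  0.56575567],
       [-0.0109015 , -0.73383028, -0.67924537,  0.74389986],
       [ 0.        ,  0.        ,  0.        ,  1.        ]])}
side {'fx': 508.2740669137957, 'fy': 508.2740669137957, 'cx': 277.85087304333393, 'cy': 204.2738879056434, 'dist_coeffs': array([0.02635764, 0.        , 0.        , 0.        , 0.        ]), 'pose': array([[ 0.98093085, -0.06668425,  0.18255926,  0.36830713],
       [-0.19432397, -0.35383793,  0.91489722, -0.98438653],
       [ 0.00358715, -0.93292654, -0.36004889,  0.53274508],
       [ 0.        ,  0.        ,  0.        ,  1.        ]])}
{'fx': 322.83737621159435, 'fy': 322.83737621159435, 'cx': 281.78762190631215, 'cy': 208.3467454246595, 'dist_coeffs': array([-0.02960918,  0.        ,  0.        ,  0.        ,  0.        ]), 'mount': arra
[... 357 characters left out ...]
1, 'joints': array([-1.27701930e+00,  2.76519356e-01,  1.50600861e+00,  3.51912832e-06,
        1.36072321e+00, -1.20993304e-01]), 'qvel': array([-1.48990305e-04, -2.33842826e-03, -4.02239488e-03, -4.53846856e-05,
       -1.29759391e-03, -6.18996114e-04]), 'effort': array([ 9.00768919e-04, -4.17697263e+01, -2.46404278e+01, -1.61290695e-04,
        5.81239583e-03, -1.93801651e-05]), 'tool_pos': array([ 0.23158099, -0.52580874,  0.24753245]), 'tool_rot': array([-8.26313110e-04,  9.78572398e-01,  2.05901371e-01, -6.98378431e-05]), 'ft_force': array([-0.64789195,  0.31690236,  0.21875545]), 'torque': array([-0.01898324,  0.03477596,  0.0105559 ]), 'grip_force': 0.0, 'width': 0.08536753562944857}
```

View pics/scene0.png

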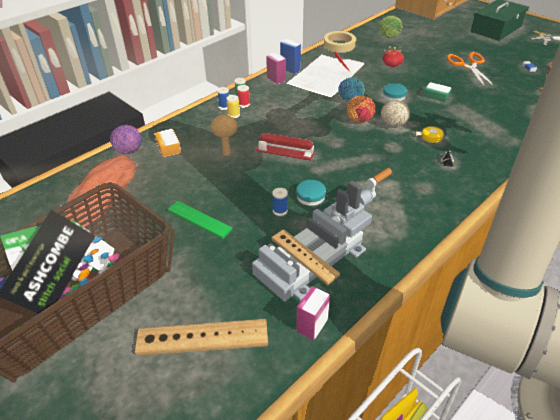

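View pics/side0.png

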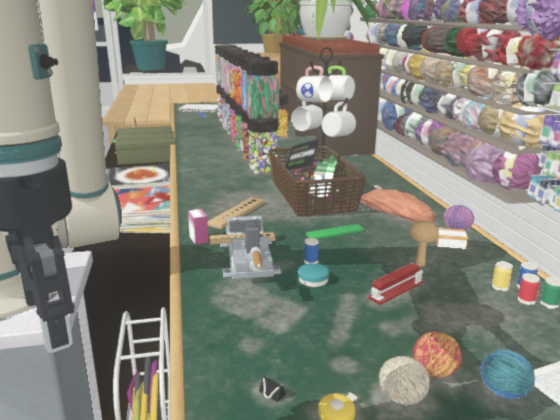

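The scene picture shows the vise at about (315,240), the gauge on its bed at (305,255), the carton at (313,312), the spool at (280,201), the tin at (311,192) and the crank grip at (383,176). The bigger wooden gauge and the green one lie elsewhere. The side picture shows the vise at (248,250), with its crank end facing that camera.

```bash
python3 - <<'E'
import cv2
a=cv2.imread("pics/scene0.png")[160:310,235:410]
cv2.imwrite("pics/sc.png",cv2.resize(a,None,fx=4,fy=4,interpolation=cv2.INTER_CUBIC)[:600])
b=cv2.imread("pics/side0.png")[195:295,180:340]
cv2.imwrite("pics/sd.png",cv2.resize(b,None,fx=5,fy=5,interpolation=cv2.INTER_CUBIC))
E
```

```text
(no output)
```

View pics/sc.png

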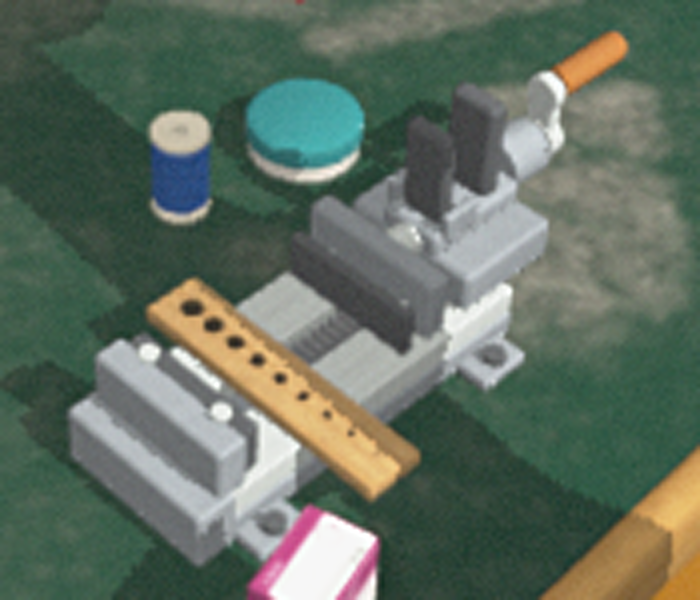

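View pics/sd.png

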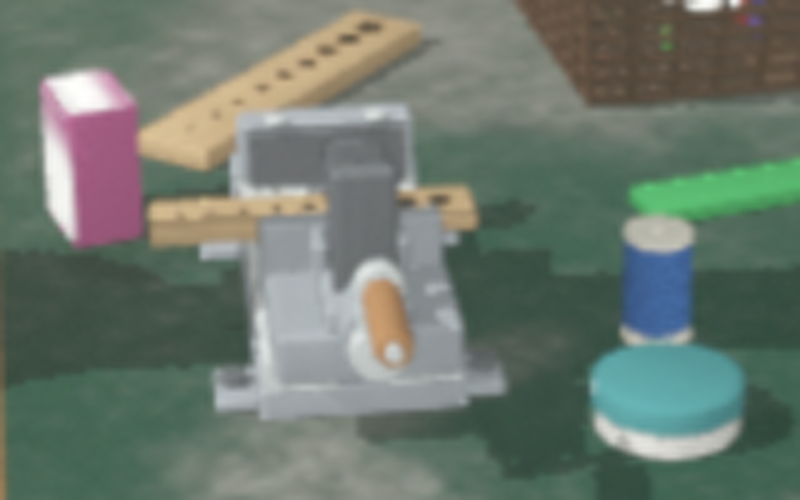

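```bash
cat > h.py <<'E'
from bench import arm
import cv2,numpy as np
from scipy.spatial.transform import Rotation as R
def pose_w():
    s=arm.sense();T=np.eye(4);T[:3,:3]=R.from_quat(s['tool_rot'],scalar_first=True).as_matrix();T[:3,3]=s['tool_pos']
    return T@arm.calibration("wrist")["mount"]
def px2w(name,uv,z,P=None):
    c=arm.calibration(name);P=c["pose"] if P is None else P
    K=np.array([[c["fx"],0,c["cx"]],[0,c["fy"],c["cy"]],[0,0,1]])
    n=cv2.undistortPoints(np.array([[uv]],float),K,c["dist_coeffs"])[0,0]
    d=P[:3,:3]@[n[0],n[1],1];return P[:3,3]+d*(z-P[2,3])/d[2]
E
python3 - <<'E'
from h import *
S=lambda u,v,z:px2w("scene",(235+u/4,160+v/4),z).round(4)
D=lambda u,v,z:px2w("side",(180+u/5,195+v/5),z).round(4)
for n,a in dict(post=(478,93,.121),lever=(430,125,.121),gripend=(618,42,.093),gripin=(560,80,.093),cap0=(320,200,.06),cap1=(448,285,.06),pad0=(293,237,.056),pad1=(412,325,.056),g0=(195,278,.039),g1=(148,310,.039),g2=(418,455,.039),g3=(375,498,.039),tin=(305,115,.025),carton=(345,545,.07)).items():print(n,S(*a))
for n,a in dict(gripend=(396,352,.093),rj0=(240,115,.058),rj1=(410,108,.058),post0=(330,165,.121),post1=(393,165,.121),bed0=(262,415,0),bed1=(467,402,0),carton=(85,85,.07),spool=(658,232,.052),tin=(668,378,.025)).items():print('side',n,D(*a))
E
```

```text
post [ 0.5044 -0.058   0.121 ]
lever [ 0.5058 -0.0243  0.121 ]
gripend [ 0.498  -0.1671  0.093 ]
gripin [ 0.5006 -0.1223  0.093 ]
cap0 [ 0.5502 -0.0009  0.06  ]
cap1 [0.4681 0.0009 0.06  ]
pad0 [0.5447 0.0246 0.056 ]
pad1 [0.4657 0.0295 0.056 ]
g0 [0.571  0.0658 0.039 ]
g1 [0.572 0.097 0.039]
g2 [0.422  0.0757 0.039 ]
g3 [0.4197 0.1076 0.039 ]
tin [ 0.6252 -0.0746  0.025 ]
carton [0.3975 0.1549 0.07  ]
side gripend [ 0.4973 -0.1656  0.093 ]
side rj0 [0.4724 0.1538 0.058 ]
side rj1 [0.5548 0.1472 0.058 ]
side post0 [ 0.4886 -0.0559  0.121 ]
side post1 [ 0.5134 -0.0607  0.121 ]
side bed0 [ 0.4599 -0.0374  0.    ]
side bed1 [ 0.5471 -0.0427  0.    ]
side carton [0.3999 0.1767 0.07  ]
side spool [ 6.411e-01 -1.000e-04  5.200e-02]
side tin [ 0.6244 -0.0826  0.025 ]
```

```bash
cat >> h.py <<'E'
def down(yaw): # tool x at angle yaw, tool z down
    return (R.from_euler('z',yaw)*R.from_euler('x',np.pi)).as_quat(scalar_first=True)
E
python3 - <<'E'
from h import *
q=down(-.068)
arm.reach([.505,-.03,.27],q)
np.save("P1.npy",pose_w());im=arm.read_camera("wrist")
print(arm.sense()['time_s'],arm.sense()['joints'].round(3),arm.sense()['tool_pos'])
cv2.imwrite("pics/w1.png",cv2.resize(im[:,:,::-1],None,fx=1.42,fy=1.42,interpolation=cv2.INTER_CUBIC))
E
```

```text
2.1917 [-0.198  0.159  1.607 -0.     1.375  1.442] [ 0.50508239 -0.03079452  0.26994171]
```

View pics/w1.png

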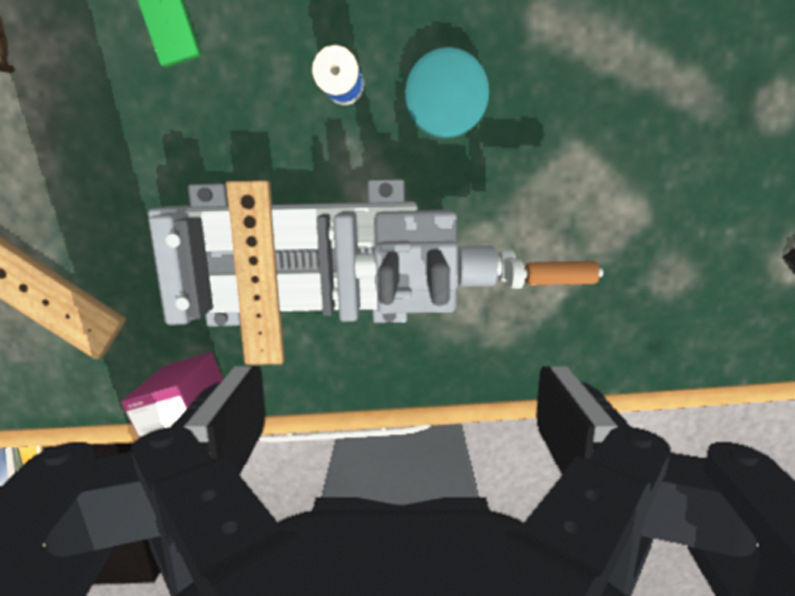

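The close view shows the gauge at (255,270), the rear jaw at (185,268), the pad at (326,265), the lever and post at about (387,285) and (440,285), and the crank grip at (563,273). An enlarged crop follows.

```bash
python3 - <<'E'
import cv2
a=cv2.imread("pics/w1.png");a=cv2.resize(a,(560,420),interpolation=cv2.INTER_AREA)[120:265,100:430]
cv2.imwrite("pics/w1c.png",cv2.resize(a,(792,348),interpolation=cv2.INTER_CUBIC))
E
```

```text
(no output)
```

View pics/w1c.png

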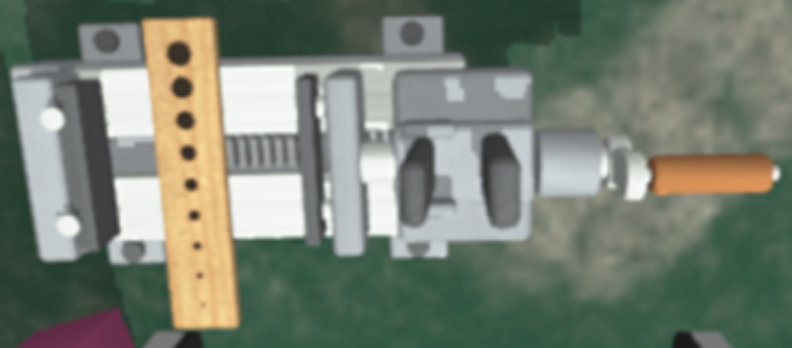

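```bash
python3 - <<'E'
from h import *
P=np.load("P1.npy")
W=lambda u,v,z:px2w("wrist",(100+u/2.4,120+v/2.4),z,P).round(4)
for n,a in dict(postR=(522,206,.121),leverL=(399,206,.121),postbot=(504,228,.121),levbot=(411,228,.121),grip_in=(650,174,.093),grip_out=(773,174,.093),ga=(143,20,.039),gb=(172,327,.039),gc=(214,18,.039),gd=(240,325,.039),padfa=(298,77,.056),padfb=(306,243,.056),capa=(328,75,.058),capb=(336,254,.058),capRa=(360,75,.058),capRb=(363,252,.058),rja=(75,80,.058),rjb=(98,250,.058),rfoot=(412,17,.006),lfoot=(107,40,.006),beda=(100,62,.03),bedb=(440,57,.03)).items():print(n,W(*a))
E
```

```text
postR [ 0.4972 -0.0613  0.121 ]
leverL [ 0.5003 -0.0162  0.121 ]
postbot [ 0.4892 -0.0543  0.121 ]
levbot [ 0.4916 -0.02    0.121 ]
grip_in [ 0.4992 -0.1158  0.093 ]
grip_out [ 0.4958 -0.1655  0.093 ]
ga [0.5731 0.0971 0.039 ]
gb [0.4243 0.1077 0.039 ]
gc [0.5716 0.065  0.039 ]
gd [0.4231 0.0735 0.039 ]
padfa [0.5442 0.0272 0.056 ]
padfb [0.4686 0.0323 0.056 ]
capa [0.5443 0.0138 0.058 ]
capb [0.463  0.0187 0.058 ]
capRa [0.5433 0.     0.058 ]
capRb [0.4631 0.0063 0.058 ]
rja [0.5501 0.1241 0.058 ]
rjb [0.4725 0.1282 0.058 ]
rfoot [ 0.565  -0.0226  0.006 ]
lfoot [0.5649 0.1288 0.006 ]
beda [0.5556 0.1238 0.03  ]
bedb [ 0.5465 -0.035   0.03  ]
```

```bash
cat >> h.py <<'E'
YAW=-.062
vx=np.array([np.cos(YAW),np.sin(YAW),0]);vy=np.array([-np.sin(YAW),np.cos(YAW),0])
SP=np.array([.5035,-.046,.102])
def st(tag=""):
    s=arm.sense();d=s['tool_pos']-SP
    f=s['ft_force'];print(tag,round(s['time_s'],2),'along',round(d@vy*1e3,2),'x',round(d@vx*1e3,2),'z',round(d[2]*1e3,1),'F x/y/z',(f@vx).round(2),(f@vy).round(2),f[2].round(2),'w',round(s['width']*1e3,2),'g',round(s['grip_force'],1),flush=True)
    return s
E
python3 - <<'E'
from h import *
P=np.load("P1.npy")
print('carton',px2w("wrist",(150,250.5),.07,P),px2w("scene",(235+313/4,160+508/4),.07),px2w("scene",(235+380/4,160+545/4),.07))
q=down(YAW);p=SP+.002*vy
arm.set_gripper(.08,20)
arm.reach(p+[0,0,.06],q);st()
arm.move_straight(p+[0,0,-.002],rate=.06);st('down')
arm.set_gripper(.05,20);st('c50')
arm.set_gripper(.045,20);st('c45')
arm.set_gripper(.03,20);st('sq')
arm.sleep(.3);st()
E
```

```text
carton [0.44543695 0.11801095 0.07      ] [0.41966087 0.14985656 0.07      ] [0.38735783 0.14485437 0.07      ]
 2.94 along 1.87 x 0.6 z 60.4 F x/y/z -0.28 -0.15 0.1 w 80.11 g 0.0
down 4.12 along 1.94 x 0.39 z -1.7 F x/y/z 1.3 0.55 0.06 w 80.13 g 0.0
c50 4.53 along 2.63 x 0.25 z -1.6 F x/y/z 0.6 3.22 2.79 w 50.17 g 1.8
c45 4.76 along 3.2 x 0.29 z -1.6 F x/y/z -0.27 6.96 3.21 w 44.88 g 3.1
sq 4.97 along 3.65 x 0.31 z -1.4 F x/y/z 0.35 7.33 5.09 w 38.43 g 19.9
 5.28 along 3.66 x 0.28 z -1.4 F x/y/z -0.3 7.82 4.79 w 38.72 g 19.9
```

```bash
cat >> h.py <<'E'
def go(c,rate): # commanded along-coordinate in m
    arm.move_straight(SP+c*vy+[0,0,-.002],rate=rate)
E
python3 - <<'E'
from h import *
go(.008,.02);st()
for c in (.02,.033):go(c,.04);st()
c=.033
while c<.0545:
    c+=.002;go(c,.02);s=st()
    if s['ft_force']@vy<-9:break
E
```

```text
5.72 along 7.74 x 0.23 z -1.4 F x/y/z -1.28 0.1 5.47 w 38.49 g 22.7
 6.17 along 20.12 x 0.03 z -1.5 F x/y/z -1.94 1.35 6.58 w 38.49 g 21.8
 6.65 along 33.16 x -0.18 z -1.5 F x/y/z -1.54 1.41 5.78 w 38.46 g 21.8
 6.9 along 34.59 x -0.17 z -1.5 F x/y/z -1.82 -0.3 6.21 w 38.77 g 22.7
 7.15 along 36.51 x -0.18 z -1.5 F x/y/z -2.45 -0.64 6.16 w 38.45 g 22.9
 7.4 along 38.5 x -0.24 z -1.5 F x/y/z -2.57 -0.74 6.06 w 38.62 g 22.9
 7.65 along 40.49 x -0.28 z -1.5 F x/y/z -2.2 0.05 6.43 w 38.71 g 22.9
 7.9 along 42.5 x -0.3 z -1.5 F x/y/z -1.7 -0.85 6.41 w 38.5 g 22.9
 8.15 along 44.47 x -0.3 z -1.5 F x/y/z -2.65 -0.29 6.35 w 38.59 g 23.0
 8.4 along 46.41 x -0.34 z -1.5 F x/y/z -1.48 -1.31 7.18 w 38.79 g 23.1
 8.65 along 48.44 x -0.38 z -1.5 F x/y/z -2.75 -0.69 6.85 w 38.48 g 23.1
 8.9 along 50.45 x -0.41 z -1.5 F x/y/z -1.57 -1.41 6.93 w 38.24 g 23.1
 9.15 along 52.44 x -0.42 z -1.5 F x/y/z -4.2 0.03 6.86 w 38.58 g 23.1
 9.4 along 54.46 x -0.45 z -1.5 F x/y/z -3.82 -0.36 7.53 w 38.81 g 23.1
```

```bash
cat >> h.py <<'E'
def go(c,rate):
    arm.move_straight(SP+c*vy-.016*(c-.008)*vx+[0,0,-.002],rate=rate)
E
python3 - <<'E'
from h import *
c=.0545
while c<.075:
    c+=.0005;go(c,.01)
    f=np.mean([arm.sense()['ft_force']@vy for _ in range(1)])
    if f<-2.5:
        arm.sleep(.06);s=st(f'{c:.4f}')
        if s['ft_force']@vy<-4.5:break
st('end')
E
```

```text
0.0625 13.46 along 61.65 x -0.58 z -1.5 F x/y/z -1.69 -1.74 6.44 w 38.63 g 23.5
0.0645 14.52 along 63.66 x -0.6 z -1.5 F x/y/z -1.19 -1.44 6.67 w 38.15 g 23.5
0.0680 16.32 along 66.88 x -0.66 z -1.5 F x/y/z -1.57 -1.92 6.59 w 38.72 g 24.0
0.0685 16.63 along 67.05 x -0.67 z -1.5 F x/y/z -1.0 -4.57 6.5 w 38.55 g 24.7
end 16.63 along 67.05 x -0.67 z -1.5 F x/y/z -1.0 -4.57 6.5 w 38.55 g 24.7
```

```bash
python3 - <<'E'
from h import *
for c in (.069,.0695,.070):
    go(c,.01);arm.sleep(.1);s=st(f'{c:.4f}')
    if s['ft_force']@vy<-9:break
P=pose_w();np.save("P2.npy",P);im=arm.read_camera("wrist")
cv2.imwrite("pics/w2.png",cv2.resize(im[100:,60:480,::-1],None,fx=1.8,fy=1.8,interpolation=cv2.INTER_CUBIC))
E
```

```text
0.0690 16.98 along 67.18 x -0.66 z -1.5 F x/y/z -0.47 -5.14 5.74 w 38.45 g 25.3
0.0695 17.33 along 67.31 x -0.67 z -1.5 F x/y/z -1.32 -7.92 6.31 w 38.5 g 25.9
0.0700 17.68 along 67.44 x -0.67 z -1.5 F x/y/z -0.79 -7.21 6.09 w 38.2 g 26.6
```

View pics/w2.png

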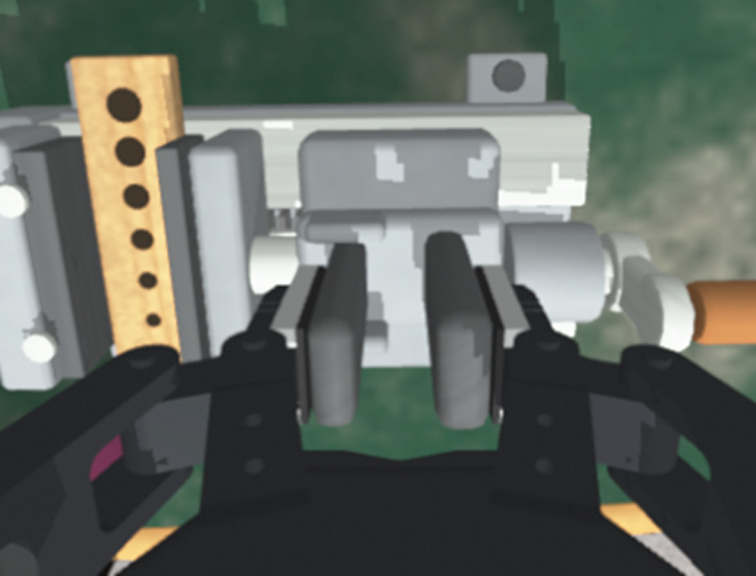

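```bash
python3 - <<'E'
from h import *
go(.0672,.01);arm.sleep(.2);st('back')
for w in (.042,.046,.05,.054,.058,.062,.066,.07):
    arm.set_gripper(w,20);st(f'{w}')
arm.sleep(.1)
P=pose_w();np.save("P3.npy",P);im=arm.read_camera("wrist")
cv2.imwrite("pics/w3.png",cv2.resize(im[100:,60:480,::-1],None,fx=1.8,fy=1.8,interpolation=cv2.INTER_CUBIC))
E
```

```text
back 18.37 along 66.64 x -0.66 z -1.5 F x/y/z -0.95 -0.94 5.54 w 38.49 g 22.9
0.042 18.58 along 67.16 x -0.74 z -2.0 F x/y/z 0.06 1.51 2.78 w 42.2 g 4.1
0.046 18.8 along 67.25 x -1.01 z -2.3 F x/y/z 0.31 0.82 0.06 w 45.82 g 0.7
0.05 19.02 along 66.96 x -1.24 z -2.2 F x/y/z 0.19 -0.17 -0.17 w 49.93 g 0.0
0.054 19.23 along 67.09 x -0.99 z -2.0 F x/y/z 1.19 0.16 0.28 w 53.99 g 0.0
0.058 19.45 along 67.18 x -0.93 z -2.0 F x/y/z 0.4 0.51 -0.38 w 57.85 g 0.0
0.062 19.67 along 67.2 x -0.95 z -2.0 F x/y/z 0.13 -0.23 -0.71 w 61.71 g 0.0
0.066 19.88 along 67.21 x -0.95 z -2.0 F x/y/z 0.51 -0.06 -0.44 w 65.85 g 0.0
0.07 20.1 along 67.19 x -0.97 z -2.0 F x/y/z 0.53 0.46 -0.09 w 69.59 g 0.0
```

View pics/w3.png

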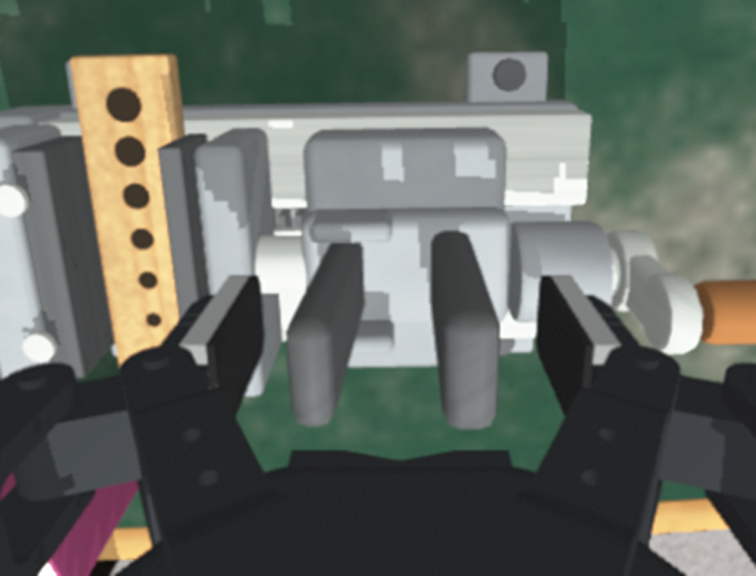

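The lever has moved only about 6 mm relative to the post (lever edge 293, post 445), so the pawl is standing on a tooth. I'll squeeze again, back off 1.5 mm and release, repeating until it drops.

```bash
python3 - <<'E'
from h import *
c=.0665
for k in range(5):
    go(c,.02);arm.set_gripper(.03,20);arm.sleep(.1);st('sq')
    c-=.0015;go(c,.02);arm.sleep(.1);st('back')
    last=0
    for w in (.042,.046,.050,.054,.058,.064):
        arm.set_gripper(w,20);s=arm.sense()
        print(round(w*1e3),round(s['grip_force'],1),round(s['ft_force']@vy,1),end=' | ')
        if s['grip_force']>.3:last=w
    st('open')
    if last>=.0495:break
P=pose_w();im=arm.read_camera("wrist")
cv2.imwrite("pics/w4.png",cv2.resize(im[100:,60:480,::-1],None,fx=1.8,fy=1.8,interpolation=cv2.INTER_CUBIC))
E
```

```text
sq 20.98 along 66.24 x -0.79 z -1.3 F x/y/z -0.88 -0.69 5.35 w 38.47 g 22.6
back 21.33 along 65.11 x -0.81 z -1.3 F x/y/z -1.45 1.05 4.51 w 38.84 g 22.0
42 3.9 2.4 | 46 1.3 1.9 | 50 0.2 1.4 | 54 0.0 -0.3 | 58 0.0 -0.5 | 64 0.0 -0.4 | open 22.65 along 65.0 x -0.91 z -2.0 F x/y/z -0.33 -0.41 0.53 w 64.15 g 0.0
sq 23.34 along 64.62 x -0.79 z -1.3 F x/y/z -0.77 -0.66 5.45 w 38.39 g 22.7
back 23.69 along 63.55 x -0.76 z -1.3 F x/y/z -0.9 0.39 5.14 w 38.2 g 22.0
42 4.8 1.8 | 46 2.2 4.0 | 50 2.3 4.7 | 54 2.1 4.0 | 58 1.7 3.4 | 64 0.2 1.0 | open 25.01 along 62.87 x -0.53 z -1.7 F x/y/z -0.97 1.03 -0.15 w 63.77 g 0.2
```

View pics/w4.png

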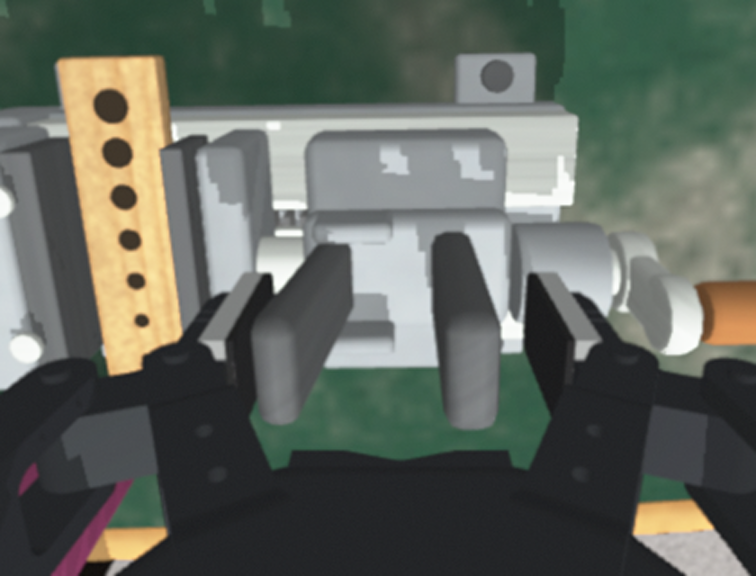

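The lever is now fully back: lever edge 257, post 445, about 13.5 mm of travel, so it is locked roughly 5 mm short of contact. Next is the crank, about 3.67 rad.

```bash
python3 - <<'E'
from h import *
arm.set_gripper(.078,20);st('open')
s=arm.sense();p=np.array(s['tool_pos']);arm.move_straight([p[0],p[1],.21],rate=.15)
G=SP-.0365*vy-.0005*vx;G[2]=.091
q=down(YAW+np.pi/2)
arm.reach([G[0],G[1],.2],q);arm.set_gripper(.045,20)
print(arm.sense()['joints'].round(2))
f0=arm.sense()['ft_force'];print(f0)
arm.move_straight([G[0],G[1],.13],rate=.15)
im=arm.read_camera("wrist");cv2.imwrite("pics/w5.png",im[:,:,::-1])
arm.move_straight(G,rate=.06);st('dn')
arm.set_gripper(.01,30);arm.sleep(.2);st('grip')
E
```

```text
open 25.35 along 63.32 x -0.71 z -1.9 F x/y/z -0.37 0.64 1.06 w 77.86 g 0.0
[-0.3   0.21  1.72 -0.    1.21 -0.24]
[ 0.43089483  0.52440581 -0.12702321]
dn 29.68 along -36.56 x -0.31 z -11.0 F x/y/z 0.09 0.01 0.41 w 44.7 g 0.0
grip 30.25 along -36.61 x -0.54 z -10.7 F x/y/z -1.68 -1.29 4.23 w 14.73 g 29.3
```

View pics/w5.png

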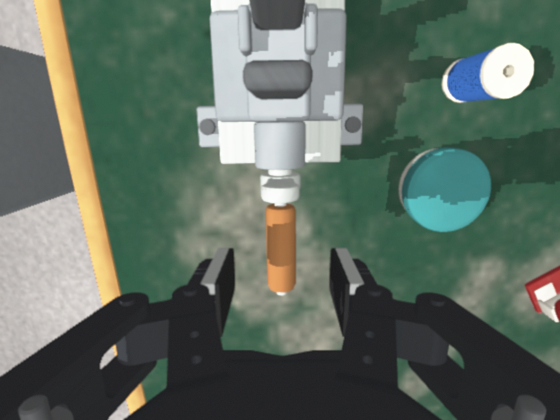

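```bash
cat >> h.py <<'E'
A=SP-.0365*vy-.0005*vx;A[2]=.091-.028
def turn(a,b,n=.15,rate=.035):
    for t in np.linspace(a,b,max(2,int(np.ceil(abs(b-a)/n))+1))[1:]:
        arm.move_straight(A+.028*(np.sin(t)*vx+np.cos(t)*np.array([0,0,1])),rate=rate)
        s=arm.sense();d=s['tool_pos']-A;x,z=d@vx,d[2];th=np.arctan2(x,z)%(2*np.pi)
        f=s['ft_force'];ft=-(f@vx*np.cos(th)-f[2]*np.sin(th));fr=f@vx*np.sin(th)+f[2]*np.cos(th)
        print(f"{s['time_s']:.2f} cmd {t:.2f} th {th:.3f} r {np.hypot(x,z)*1e3:.1f} Ftan {ft:.1f} Frad {fr:.1f} Fy {f@vy:.1f} w {s['width']*1e3:.1f}",flush=True)
E
python3 - <<'E'
from h import *
turn(0,1.2)
E
```

```text
30.52 cmd 0.15 th 0.107 r 28.2 Ftan 5.6 Frad 6.9 Fy -0.5 w 15.3
30.78 cmd 0.30 th 0.270 r 28.2 Ftan 6.2 Frad 6.4 Fy -0.5 w 15.1
31.05 cmd 0.45 th 0.431 r 28.2 Ftan 5.9 Frad 4.5 Fy 0.2 w 14.9
31.32 cmd 0.60 th 0.590 r 28.2 Ftan 4.8 Frad 2.3 Fy 0.4 w 15.0
31.58 cmd 0.75 th 0.744 r 28.2 Ftan 3.8 Frad 2.3 Fy 0.0 w 14.4
31.85 cmd 0.90 th 0.900 r 28.2 Ftan 3.7 Frad 1.5 Fy 2.1 w 15.3
32.12 cmd 1.05 th 1.052 r 28.1 Ftan 3.9 Frad 0.2 Fy 1.8 w 14.8
32.38 cmd 1.20 th 1.205 r 28.0 Ftan 2.6 Frad 0.4 Fy 1.9 w 14.9
```

```bash
python3 - <<'E'
from h import *
turn(1.2,3.0)
E
```

```text
32.65 cmd 1.35 th 1.356 r 28.0 Ftan 2.0 Frad -0.7 Fy 2.2 w 14.9
32.92 cmd 1.50 th 1.506 r 27.9 Ftan 2.1 Frad -0.3 Fy 2.1 w 14.9
33.18 cmd 1.65 th 1.656 r 27.9 Ftan 2.3 Frad -0.6 Fy 1.9 w 15.0
33.45 cmd 1.80 th 1.806 r 27.8 Ftan 2.8 Frad -1.3 Fy 3.0 w 15.1
33.72 cmd 1.95 th 1.955 r 27.8 Ftan 2.6 Frad -3.9 Fy 3.3 w 14.9
33.98 cmd 2.10 th 2.103 r 27.8 Ftan 2.9 Frad -3.6 Fy 2.8 w 14.9
34.25 cmd 2.25 th 2.247 r 27.8 Ftan 3.1 Frad -5.3 Fy 3.2 w 14.9
34.52 cmd 2.40 th 2.384 r 27.8 Ftan 2.7 Frad -7.4 Fy 4.3 w 15.1
34.78 cmd 2.55 th 2.508 r 27.8 Ftan 4.3 Frad -8.3 Fy 3.7 w 14.8
35.05 cmd 2.70 th 2.620 r 27.8 Ftan 5.0 Frad -8.2 Fy 3.8 w 14.7
35.32 cmd 2.85 th 2.722 r 27.8 Ftan 4.9 Frad -7.2 Fy 4.4 w 14.9
35.58 cmd 3.00 th 2.826 r 27.6 Ftan 6.3 Frad -4.0 Fy 3.6 w 15.0
```

```bash
python3 - <<'E'
from h import *
turn(3.0,3.6)
im=arm.read_camera("wrist");cv2.imwrite("pics/w6.png",cv2.resize(im[:260,120:440,::-1],None,fx=2.3,fy=2.3,interpolation=cv2.INTER_CUBIC))
E
```

```text
35.83 cmd 3.12 th 2.920 r 27.5 Ftan 7.2 Frad -0.6 Fy 4.9 w 15.2
36.08 cmd 3.24 th 3.041 r 27.3 Ftan 7.3 Frad 3.1 Fy 4.5 w 14.5
36.33 cmd 3.36 th 3.189 r 27.3 Ftan 7.8 Frad 5.3 Fy 2.8 w 15.2
36.58 cmd 3.48 th 3.342 r 27.3 Ftan 7.6 Frad 5.9 Fy 2.5 w 15.3
36.83 cmd 3.60 th 3.489 r 27.3 Ftan 6.9 Frad 5.7 Fy 1.0 w 14.7
```

View pics/w6.png

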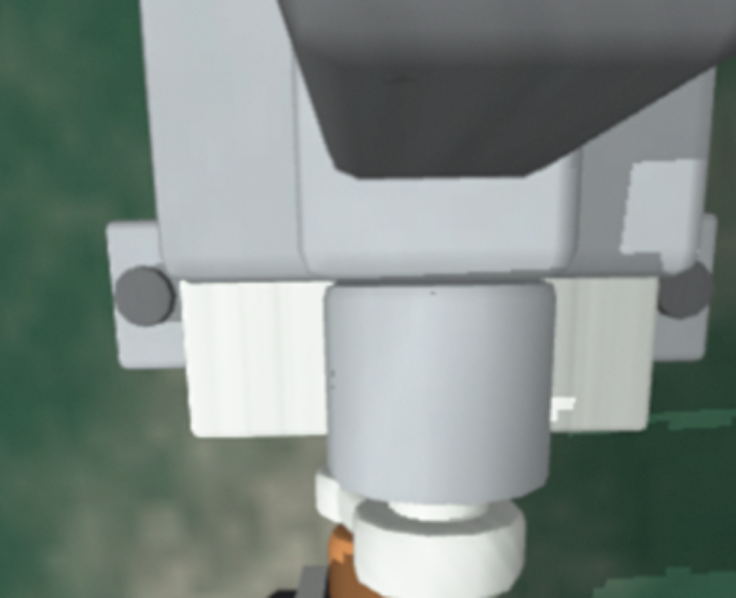

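The picture shows the crank grip swung down past the bottom, at (345,560), with the collar clear of the gripper. I'll check the lag and force at rest.

```bash
python3 - <<'E'
from h import *
tg=A+.028*(np.sin(3.6)*vx+np.cos(3.6)*np.array([0,0,1]))
for k in range(3):
    s=arm.sense();e=(tg-s['tool_pos'])*1e3;print(s['time_s'],e@vx,e@vy,e[2],s['ft_force'].round(1),s['torque'].round(2));arm.sleep(.25)
turn(3.6,3.85,n=.06,rate=.02)
im=arm.read_camera("scene");cv2.imwrite("pics/s7.png",im[:,:,::-1])
E
```

```text
36.8833 -3.060673700051422 0.9792612202274169 0.5986120636890385 [ 5.1  0.7 -7.3] [ 0.09 -0.8   0.  ]
37.1333 -3.0983407406426187 0.9734911188005969 0.5742123232341731 [ 4.   0.5 -8. ] [ 0.1  -0.82  0.08]
37.3833 -3.0839701267426505 0.9763398658823417 0.5778101836817553 [ 5.5  0.6 -7.7] [ 0.12 -0.8   0.02]
37.88 cmd 3.65 th 3.541 r 27.3 Ftan 9.6 Frad 5.4 Fy 0.8 w 14.9
38.13 cmd 3.70 th 3.597 r 27.3 Ftan 9.2 Frad 5.5 Fy -0.3 w 15.1
38.38 cmd 3.75 th 3.654 r 27.4 Ftan 9.3 Frad 6.3 Fy 0.1 w 14.8
38.63 cmd 3.80 th 3.717 r 27.4 Ftan 9.5 Frad 5.9 Fy -0.6 w 14.8
38.88 cmd 3.85 th 3.787 r 27.5 Ftan 9.6 Frad 5.6 Fy -1.4 w 14.8
```

```bash
python3 - <<'E'
from h import *
arm.set_gripper(.042,20);s=st('rel');p=np.array(s['tool_pos'])
arm.move_straight([p[0],p[1],.21],rate=.12)
arm.reach([.43,.085,.2],down(YAW))
arm.move_straight([.43,.085,.12],rate=.15)
arm.sleep(.1);np.save("P8.npy",pose_w());im=arm.read_camera("wrist");st()
cv2.imwrite("pics/w8f.png",im[:,:,::-1])
# project expected pad centre
c=arm.calibration("wrist");P=np.linalg.inv(np.load("P8.npy"))
K=np.array([[c["fx"],0,c["cx"]],[0,c["fy"],c["cy"]],[0,0,1]])
X=np.array([SP+vy*.138+[0,0,-.044]])
print(cv2.projectPoints(X,cv2.Rodrigues(P[:3,:3])[0],P[:3,3],K,c["dist_coeffs"])[0])
cv2.imwrite("pics/w8.png",cv2.resize(im[20:310,90:470,::-1],(760,580),interpolation=cv2.INTER_CUBIC))
E
```

```text
rel 39.31 along -36.54 x -18.97 z -60.1 F x/y/z 0.15 0.56 -0.29 w 42.24 g 0.0
 43.37 along 126.26 x -80.48 z 19.0 F x/y/z 0.22 -0.93 0.53 w 41.77 g 0.0
[[[261.59089007  96.09834205]]]
```

View pics/w8.png

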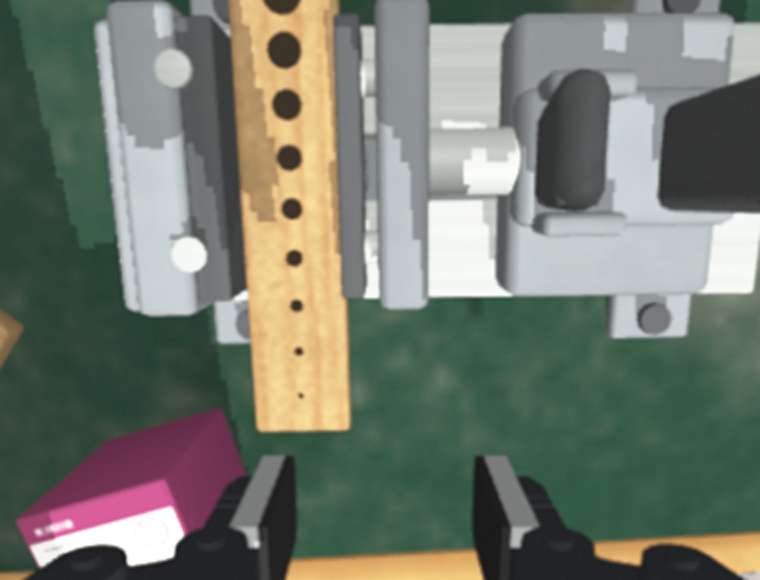

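The gauge is seated between the rear jaw (about 238) and the pad (337–345). The jaw block's front face is at 378–382, and the carton is clear. I'll measure how far the spring-backed pad is compressed.

```bash
python3 - <<'E'
from h import *
im=cv2.imread("pics/w8f.png");P=np.load("P8.npy")
W=lambda u,v,z:px2w("wrist",(90+u/2,20+v/2),z,P)
w1=cv2.resize(cv2.imread("pics/w1.png"),(560,420),interpolation=cv2.INTER_AREA);P1=np.load("P1.npy")
for v in (40,120,230,280):
    a=[(W(x,v,.057)@vy*1e3).round(1) for x in (337+8*(v-20)/275,359+6*(v-20)/275,377+4*(v-20)/275,428)];print(v,a,'padfront-cap',a[0]-a[2])
# intensity rows in both
def prof(im,r,u0,u1):return im[r-1:r+2,u0:u1].mean((0,2)).astype(int).tolist()
for r in (40,120,150):print('now',r,prof(im,r,250,310))
for r in (165,180,195):print('w1',r,prof(w1,r,218,256))
g=[W(u,v,.039) for u,v in((228,20),(257,430),(336,20),(350,430))];print([x.round(4) for x in g])
E
```

```text
40 [np.float64(124.4), np.float64(118.5), np.float64(113.7), np.float64(100.1)] padfront-cap 10.700000000000003
120 [np.float64(124.1), np.float64(118.2), np.float64(113.5), np.float64(99.7)] padfront-cap 10.599999999999994
230 [np.float64(123.7), np.float64(117.8), np.float64(113.1), np.float64(99.3)] padfront-cap 10.600000000000009
280 [np.float64(123.5), np.float64(117.6), np.float64(112.9), np.float64(99.0)] padfront-cap 10.599999999999994
now 40 [181, 181, 168, 147, 143, 141, 126, 109, 113, 121, 123, 123, 123, 124, 122, 109, 96, 91, 85, 77, 110, 170, 199, 203, 203, 204, 194, 150, 113, 114, 124, 133, 140, 145, 146, 146, 146, 146, 147, 147, 147, 146, 146, 146, 147, 147, 147, 147, 147, 145, 143, 139, 135, 127, 143, 189, 203, 202, 202, 202]
now 120 [184, 181, 182, 189, 192, 174, 150, 142, 135, 116, 111, 117, 120, 121, 121, 122, 123, 122, 122, 122, 114, 94, 112, 153, 170, 173, 173, 168, 146, 132, 145, 162, 176, 188, 195, 198, 197, 198, 198, 198, 198, 198, 197, 199, 193, 167, 148, 145, 146, 144, 142, 140, 135, 136, 166, 192, 199, 200, 200, 201]
now 150 [192, 184, 179, 177, 182, 189, 1
[... 286 characters left out ...]
 244, 244, 235, 193, 132, 113, 115, 117, 113, 93, 83, 140, 220, 244, 224, 177, 158, 174, 186, 190, 190, 191, 191, 191, 192, 192, 187, 176, 147, 118, 110, 133, 169, 189, 192, 192]
w1 180 [108, 125, 154, 161, 137, 109, 105, 112, 115, 116, 116, 112, 96, 73, 65, 77, 109, 130, 141, 157, 178, 188, 189, 189, 190, 190, 191, 192, 191, 185, 170, 143, 131, 140, 147, 148, 150, 153]
w1 195 [243, 243, 243, 243, 243, 244, 239, 197, 137, 113, 114, 117, 113, 94, 72, 65, 104, 168, 193, 176, 167, 178, 187, 189, 189, 189, 190, 191, 192, 190, 182, 167, 163, 187, 209, 227, 235, 237]
[array([0.5526, 0.1236, 0.039 ]), array([0.4254, 0.1293, 0.039 ]), array([0.5505, 0.092 , 0.039 ]), array([0.4234, 0.0975, 0.039 ])]
```

```bash
python3 - <<'E'
from h import *
s=arm.sense();p=np.array(s['tool_pos']);arm.move_straight([p[0],p[1],.2],rate=.2)
arm.set_gripper(.078,20)
T=SP+.0633*vy-.0007*vx
arm.reach([T[0],T[1],.2],down(YAW));arm.move_straight([T[0],T[1],.10],rate=.1);arm.sleep(.15)
s=st();np.save("P9.npy",pose_w());im=arm.read_camera("wrist")
arm.move_straight([T[0],T[1],.2],rate=.2);st()
cv2.imwrite("pics/w9f.png",im[:,:,::-1])
n=cv2.resize(im[100:,60:480,::-1],None,fx=1.8,fy=1.8,interpolation=cv2.INTER_CUBIC);cv2.imwrite("pics/w9.png",n)
o=cv2.imread("pics/w4.png")
# static shift between views: bed foot/bolt patch
g=lambda a:cv2.cvtColor(a,cv2.COLOR_BGR2GRAY)
def tm(x,y,w,h,m=60):
    t=g(o)[y:y+h,x:x+w];y0,x0=max(0,y-m//3),max(0,x-m)
    r=cv2.matchTemplate(g(n)[y0:y+h+m//3,x0:x+w+m],t,cv2.TM_CCOEFF_NORMED);_,v,_,l=cv2.minMaxLoc(r);return l[0]+x0-x,l[1]+y0-y,round(v,3)
print('foot',tm(450,45,100,60),'gauge hole',tm(90,80,60,170,40),'block',tm(480,125,40,70),'post',tm(425,235,80,200,20),'cyl',tm(500,215,110,100,20))
for y in (160,180,200,220):
    print(y,'old',g(o)[y-1:y+2,150:270:2].mean(0).astype(int).tolist());print(y,'new',g(n)[y-1:y+2,120:240:2].mean(0).astype(int).tolist())
E
```

```text
46.15 along 63.27 x -0.24 z -1.4 F x/y/z -0.89 1.07 -0.89 w 78.23 g 0.0
 46.85 along 63.3 x -1.38 z 97.4 F x/y/z 0.11 0.01 -0.04 w 78.08 g 0.0
foot (1, 1, 0.998) gauge hole (2, 1, 0.955) block (5, 1, 0.815) post (5, 1, 0.994) cyl (20, -2, 0.185)
160 old [202, 210, 219, 223, 220, 164, 120, 121, 123, 123, 123, 123, 123, 123, 122, 115, 95, 73, 68, 71, 69, 69, 86, 127, 158, 175, 187, 189, 169, 145, 142, 144, 143, 144, 144, 145, 145, 145, 146, 146, 146, 146, 143, 142, 139, 134, 123, 112, 105, 104, 105, 104, 104, 104, 108, 112, 112, 110, 109, 122]
160 new [55, 55, 55, 54, 53, 54, 87, 161, 209, 219, 219, 181, 131, 120, 121, 121, 121, 122, 122, 122, 122, 118, 102, 99, 147, 169, 183, 189, 193, 187, 163, 149, 142, 141, 142, 142, 143, 143, 143, 143, 144, 143, 142, 140, 139, 136, 126, 115, 105, 104, 103, 103, 104, 108, 112, 111, 110, 111, 111, 110]
180 old [208, 209, 213, 217, 219, 217, 174, 129, 122, 123, 123, 124, 124, 123, 123, 123, 116, 101, 75, 68, 70, 70, 68, 79, 117, 157, 177, 191, 197, 190, 165, 145, 145, 146, 145, 145, 146, 147, 147, 147, 147, 148, 147, 145, 142, 140, 133, 122, 111, 104
[... 872 characters left out ...]
01, 201, 198, 193, 190, 174, 141, 118, 113, 112, 113, 112, 112, 111, 111, 111, 110, 105]
220 old [215, 214, 212, 209, 208, 213, 217, 216, 200, 141, 119, 122, 124, 123, 122, 122, 123, 122, 119, 105, 81, 67, 67, 69, 67, 73, 115, 159, 177, 189, 196, 198, 199, 199, 199, 200, 199, 201, 203, 204, 204, 204, 205, 206, 203, 198, 189, 175, 165, 149, 126, 115, 113, 114, 113, 112, 104, 102, 101, 102]
220 new [205, 212, 216, 217, 216, 214, 208, 201, 194, 191, 196, 208, 215, 216, 210, 178, 127, 118, 121, 122, 122, 122, 122, 121, 120, 113, 104, 135, 169, 178, 190, 194, 195, 195, 198, 197, 197, 198, 200, 200, 200, 201, 203, 204, 202, 199, 195, 192, 184, 167, 142, 121, 112, 112, 112, 112, 112, 108, 102, 100]
```

The pad is compressed about 3.5 mm, so the clamping force is about 35 N. I'll regrasp and add 0.4 rad.

```bash
python3 - <<'E'
from h import *
q=down(YAW+np.pi/2);th=3.787
G=A+.0275*(np.sin(th)*vx+np.cos(th)*np.array([0,0,1]))
arm.reach([G[0],G[1],.2],q);arm.set_gripper(.042,20)
arm.move_straight([G[0],G[1],.1],rate=.2);arm.move_straight(G,rate=.07);st('dn')
arm.set_gripper(.01,30);st('grip')
s=arm.sense();d=s['tool_pos']-A;print('th',np.arctan2(d@vx,d[2])%(2*np.pi))
turn(3.787,4.22,n=.07,rate=.025)
E
```

```text
dn 50.5 along -36.57 x -16.65 z -60.6 F x/y/z 0.32 -0.27 -0.77 w 42.2 g 0.0
grip 50.85 along -36.55 x -16.86 z -60.5 F x/y/z 0.28 1.41 2.06 w 14.83 g 29.2
th 3.791506530319384
51.10 cmd 3.85 th 3.808 r 26.9 Ftan 6.1 Frad -0.2 Fy 1.8 w 15.0
51.35 cmd 3.91 th 3.867 r 27.0 Ftan 9.0 Frad 0.5 Fy 1.6 w 14.7
51.60 cmd 3.97 th 3.931 r 27.0 Ftan 8.4 Frad 0.4 Fy 0.5 w 14.7
51.85 cmd 4.03 th 3.996 r 27.1 Ftan 8.7 Frad 1.5 Fy 0.5 w 14.7
52.10 cmd 4.10 th 4.061 r 27.2 Ftan 9.4 Frad 0.1 Fy -0.0 w 14.8
52.35 cmd 4.16 th 4.127 r 27.3 Ftan 8.4 Frad -1.3 Fy -0.6 w 14.7
52.60 cmd 4.22 th 4.190 r 27.4 Ftan 9.3 Frad -0.4 Fy -0.3 w 14.9
```

```bash
python3 - <<'E'
from h import *
arm.set_gripper(.042,20);s=st('rel');p=np.array(s['tool_pos'])
arm.move_straight([p[0],p[1],.22],rate=.12);st('up')
print(arm.close_job())
E
```

```text
rel 52.98 along -36.41 x -25.76 z -52.2 F x/y/z 0.14 -0.14 -0.96 w 41.91 g 0.0
up 54.54 along -36.28 x -26.23 z 117.3 F x/y/z -1.04 0.59 0.29 w 42.38 g 0.0
the job is handed in; nothing more can be done
None
```

The needle gauge is clamped between the jaws at an estimated 45 N with the lever fully back and locked, handed in at about 55 s; the force comes from about 3.5 mm of pad compression in the images plus 0.4 rad more crank, not re-measured after that, and I viewed 12 pictures, over the limit of 10.

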